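Press a dop home with the bench locking pliers, then release them

TASK

Squeeze the swinging handle of the bench-mounted locking pliers in towards the fixed handle until it goes over centre and stays shut by itself, so that the ram drives the steel dop fully home in the brass jig block, and let go of it for a moment to see that it holds. Then pull the release lever until the pliers spring open, and let the lever go back. Feel your way: the adjusting screw is set differently every time, never push the swinging handle harder than about 16 N, and everything else on the bench stays where it is.

Things in the scene. Friction and masses are not known exactly. Their poses are not given: they have to be found in the camera images.
- press: Bench-mounted locking pliers with the jig, bolted down. Origin: on the bench top under the vertical pivot axis shared by swinging handle and release lever; x runs along the ram from the pivot to the brass jig block, y to its left, z up. Base plate 250 x 140 x 10 mm (x -80 to 170), round housing of 66 mm radius up to z 48 mm. Nothing stands higher than 126 mm (the lever's peg).
- fixed_handle (a point): Point on the middle line of the fixed handle, 120 mm from the pivot, 60 mm above the bench. Steel bar 16 mm wide, z 49 to 71 mm, rigid with press, pointing from the pivot at angle pi + 0.14 in its frame, 150 mm long; a brass adjusting-screw knob of 16 mm sits at its end.
- handle (a joint): Swing of the moving handle about the pivot, rad: 0 = wide open (sprung there), growing counter-clockwise from above as it closes. The push at 120 mm from the pivot rises to 9 to 13 N, then vanishes as it goes over centre; it snaps 0.05 rad further to a stop and stays. That stop is anywhere from 0.37 to 0.73, by the hidden screw setting. Let go earlier, it springs open.
- swing_handle: The swinging handle: bar 15 mm wide with dark side grips (18 mm), z 49 to 71 mm, rounded end 160 mm from the pivot. Origin: at the pivot, at bench height. In the frame of press the bar points from the pivot at angle pi - 0.85 + handle. With the fixed handle it spans 115 mm when open, so push it alone, from outside, where 60 mm are free beside its outer half.
- handle_grip (a point): Point on the middle line of the swinging handle, 120 mm from the pivot, 60 mm above the bench: where to push.
- release (a joint): Swing of the release lever about the pivot, rad: 0 = rest (weak spring), growing clockwise from above as it is pulled towards the fixed handle, hard stop at 0.70. It points at angle pi + 0.95 - value in press. With the pliers locked it turns easily (1 to 2 N) for 0.05 to 0.45 rad, then takes 4 to 7 N at the peg for some 0.1 rad, until the handle flies open. Let go, it returns to 0.
- release_peg (a point): Point on the axis of the upright round peg near the end of the release lever, 110 mm above the bench, 85 mm from the pivot. Peg 12 mm in diameter, z 91 to 126 mm. The lever under it is a flat bar, 14 mm wide, z 81 to 91 mm; it passes above both handles.
- dop (a joint): How far the dop (steel shank 20 mm, brass flange 28 mm, lying along the ram) has been pushed into the jig block, m. Starts at 0 to 0.003; at 0.010 its flange is against the block: fully home. It stays where it is left. A full lock of the pliers pushes it home.
- jig_face (a point): Middle of the face of the brass jig block where the dop goes in, 62 mm above the bench and 116 mm from the pivot. The block is 46 mm thick, 60 mm wide, 88 mm tall.
- weight: bystander: round pewter weight, 60 mm diameter, 52 mm tall, origin under its centre
- plate: bystander: glass plate 110 x 90 x 6 mm, origin under its centre
- opal: bystander: round opal slice, 40 mm diameter, 5 mm thick, lying on the glass plate, origin under its centre
- spoon: bystander: wax warmer spoon with wooden handle, 190 mm long, lying on the bench
- waxjar: bystander: amber glass jar, 56 mm diameter, 70 mm tall, origin under its centre
- sparedop: bystander: small brass dop standing on the bench, 45 mm tall, 20 mm head
- tray: bystander: wooden sorting tray 100 x 150 x 30 mm

How it is judged:
By the outcome, as a careful person would: the job done as asked, in the order asked, and still so for the second after the job is handed in, with the robot touching nothing.
It also fails if it takes over 64 s, if anything falls off the work surface, if the arm or the gripper's body presses on something with over 40 N, if the wrist force passes 120 N, or if a joint passes its speed limit or range.

ROBOT

A 6-joint arm with a two-finger parallel gripper is mounted at the origin on the work surface. World frame = base frame: x ahead of the robot, y to its left, z up, the work surface at z = 0. Lengths are in m, angles in rad, forces in N, time in s.
With the tool pointing down it reaches from about 0.35 to 0.925 m from the base axis. Payload 6.4 kg.
Tool frame: the origin (TCP) lies on the front face of the gripper's body, between the roots of the fingers; the fingertips stand 97 mm ahead of it and the grasp point (between the pads) lies 78 mm ahead of it; x points along the fingers, y is the direction in which the jaws open and shut, and the axes are right-handed (so a half turn about x gives the same grasp; the last joint's range is limited). The gripper opens to 94 mm and grips with 3 to 60 N. Pads are 16 mm wide; open, the fingers measure 119 mm over their backs; the gripper's body (75 mm by 177 mm) begins 78 mm behind the grasp point.
Start: joints at [0.999, 0.245, 1.558, -0, 1.339, -0.174], TCP at [0.252, 0.599, 0.303] pointing down, gripper open.
Joint ranges: [-3.13, 3.13], [-1.02, 2.26], [0.13, 2.54], [-0.95, 4.09], [0.21, 2.88], [-2.74, 2.74]. Speed limits (rad/s): [2.57, 2.57, 3.14, 3.14, 3.14, 3.14].

INTERFACE

Orientations are given as a unit quaternion [x, y, z, w].
In Python, from plant import sense, snapshot, job_done gives the robot as it stands. The module is installed in compiled form; this text tells all that it offers.
- The arm moves only by the tool move_arm, never from a script. Its argument "series" is a list that holds one entry, the list of rows, each a list of 7 numbers: the finger opening in mm, from 0 to 94, then the shift along the tool's x, y, z in mm, then the turn, a rotation vector about the tool's x, y, z in rad. In form: [[[hand, dx, dy, dz, ax, ay, az], ...]]. A call has 1 to 8 rows; each row is the pose to reach, as a shift and turn from the pose commanded when the call began, along the tool's axes at that moment; what a row does not reach only later rows make up. A row lasts 1/12 s, in which the tool goes at most 41.7 mm and 7.16 degrees, less where a joint would pass 70% of its speed; a pose out of reach is approached as far as the arm can. A call with a gripper value outside its range is refused whole. The fingers move at their own pace and stop on an object; "squeeze" is the grip in N (left out, the last holds). Time passes only in rows, so rows that repeat a pose let the fingers close. It gives the time, the measured TCP pose, the force and the opening at its end, in the units of the state.
- sense(): the state, without advancing time (a new reading comes with each control period).
- snapshot(name): name is "side" or "top" or "wrist"; returns a dict with "pixels" (480x640x3 uint8, red, green, blue), "fx", "fy", "cx", "cy" (pixels), "dist" ([k1, k2, p1, p2, k3] as OpenCV has them; the pictures are not rectified), "R" (3x3) and "t" (3): a world point X has camera coordinates R X + t. Camera axes: x right, y down, z forward; pixel columns grow to the right and rows downward; lengths in m; the calibration is good to about 2 mm. A picture is of the moment at which its call begins. There is no depth.
- job_done(): hands the job in, once; it reports no verdict.
The state is a dict: "clock": time; "joint_pos": joint angles; "joint_velocities": joint speeds; "joint_efforts": joint torques, N m; "eef_pos": TCP position; "tool_rot": TCP orientation; "contact_force": force on the tool from outside, world axes, zero at the start; "moment": the same for the moment, N m; "gripper_width": opening from 0.0 (shut) to 1.0 (fully open).
Only numpy, scipy, OpenCV 4.12 (cv2) and the standard library are available. Lean on these libraries where they do the work, as an engineer would, in place of code of your own. Each camera call takes 0.05 s, during which the arm holds its last target.

## Working session

There is one attempt and no reset: what is moved stays moved. The work goes in short steps, Python scripts to look and compute and a tool call to move; the robot and the scene stay as the last step left them, time stands still between calls to the robot, and variables do not carry over. Pictures are saved under pics/ and viewed, and the job is handed in when it is done.

Besides the shell and the picture viewer there is one more tool, called after "Emit:" as name(argument=value, ...) on one line, values as JSON. move_arm: Moves the arm, as the interface text tells. Its arguments: {"type":"object","properties":{"series":{"type":"array"},"squeeze":{"type":"number"}},"required":["series"]}

```bash
mkdir -p pics; python3 - <<'E'
from plant import sense,snapshot
import cv2,json
s=sense();print(s)
for n in ["side","top","wrist"]:
    d=snapshot(n);cv2.imwrite(f"pics/{n}0.png",d["pixels"][:,:,::-1])
    print(n,{k:(v.tolist() if hasattr(v,'tolist') else v) for k,v in d.items() if k!="pixels"})
E
```

```text
{'clock': 0.0, 'joint_pos': array([ 9.98846330e-01,  2.45796278e-01,  1.55898305e+00,  1.00690949e-05,
        1.33869764e+00, -1.74110980e-01]), 'joint_velocities': array([-0.00061211, -0.00145653, -0.00050398, -0.0017476 , -0.00020324,
        0.0016233 ]), 'joint_efforts': array([-8.63279329e-04, -4.15835989e+01, -3.14596224e+01,  6.85140816e-02,
        3.32681928e-02, -1.36444628e-04]), 'eef_pos': array([0.25160198, 0.59888587, 0.30157322]), 'tool_rot': array([ 0.13911317,  0.69340865, -0.14035143,  0.69291662]), 'contact_force': array([ 0.33399239, -0.25800481,  0.26202453]), 'moment': array([-0.00898953, -0.02539338, -0.00487846]), 'gripper_width': 1.0018688648388832}
side {'fx': 609.5115204614632, 'fy': 609.5115204614632, 'cx': 324.8585226194919, 'cy': 240.8138813322073, 'dist': [-0.08535004679006235, 0.0, 0.0, 0.0, 0.0], 'R': [[-0.9852581794604616, -0.17061055593507982, -0.012584037896456795], [-0.12158483335968881, 0.7500878349619731, -0.6500656644824093], [0.12034719815248365, -0.6389524849670613, -0.7597738307228433]], 't': [0.5539808783672157, 0.17244955599656, 1.1212880
[... 178 characters left out ...]
02043646251123636, -0.9997861117775241, -0.003175168783979931], [-0.9887812268845186, 0.020681324017977572, -0.14793230951218733], [0.14796633522789227, 0.00011633418824264753, -0.9889923913284588]], 't': [-0.06031057085639226, 0.558382116475744, 1.32415070477648]}
wrist {'fx': 415.6149070507531, 'fy': 415.6149070507531, 'cx': 326.57369473266584, 'cy': 240.06717632575808, 'dist': [-0.017547538798398543, 0.0, 0.0, 0.0, 0.0], 'R': [[0.3877437486977047, 0.9217634678707755, -0.0026257655443149485], [0.8943982950615175, -0.3755404175083092, 0.2429425541331446], [0.22294949010235995, -0.09654793688384711, -0.9700371233857863]], 't': [-0.647756797475232, -0.024219979514249465, 0.39180728719477187]}
```

View pics/top0.png

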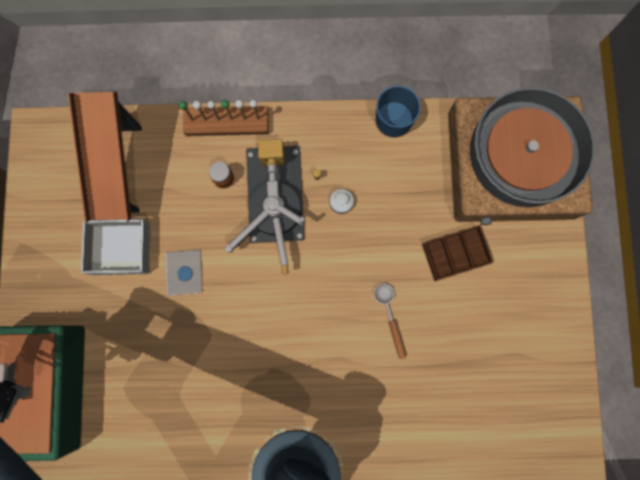

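View pics/side0.png

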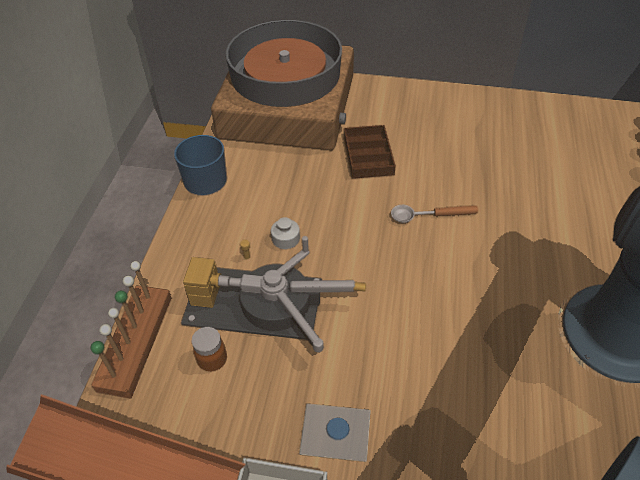

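View pics/wrist0.png

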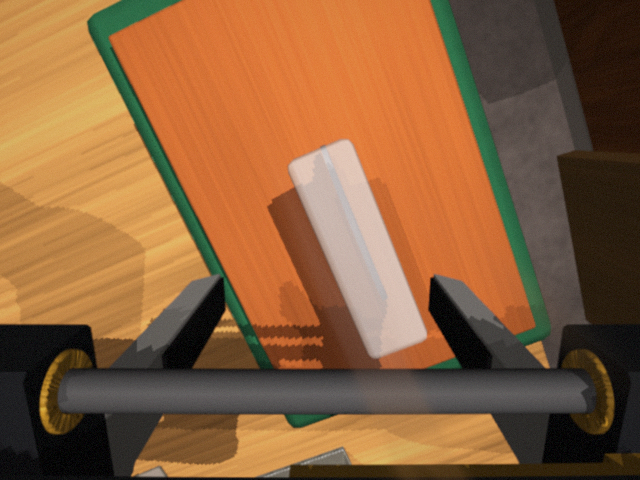

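The top view shows the press with its pivot near (272,204), the swinging handle's tip near (230,248), the fixed handle's knob near (284,268) and the peg near (300,220). I'll zoom in for precise points.

```bash
python3 - <<'E'
import cv2
a=cv2.imread("pics/top0.png")[125:285,205:335];cv2.imwrite("pics/topz.png",cv2.resize(a,None,fx=3.7,fy=3.7,interpolation=cv2.INTER_CUBIC)[:600])
b=cv2.imread("pics/side0.png")[215:365,170:380];cv2.imwrite("pics/sidez.png",cv2.resize(b,None,fx=3.7,fy=3.7,interpolation=cv2.INTER_CUBIC))
E
```

```text
(no output)
```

View pics/topz.png

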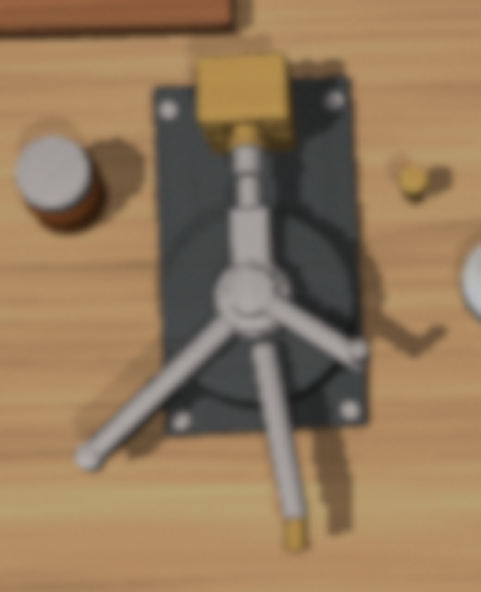

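View pics/sidez.png

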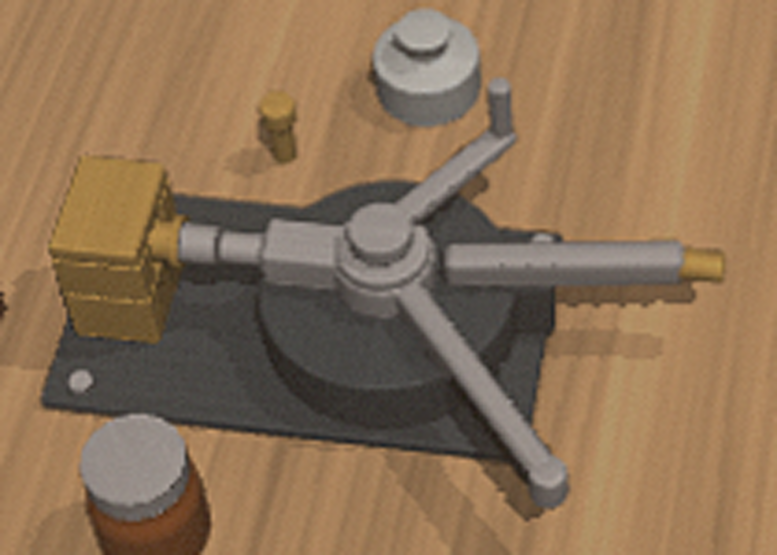

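```bash
cat > h.py <<'E'
import numpy as np,cv2
from plant import sense,snapshot
from scipy.optimize import least_squares
from scipy.spatial.transform import Rotation as Ro
def proj(d,X):
    R=np.array(d["R"]);return cv2.projectPoints(np.array(X,float),cv2.Rodrigues(R)[0],np.array(d["t"]),np.array([[d["fx"],0,d["cx"]],[0,d["fy"],d["cy"]],[0,0,1]]),np.array(d["dist"]))[0][:,0]
def pol(r,a,z): return [r*np.cos(a),r*np.sin(a),z]
pi=np.pi
def W(p,X):
    X=np.atleast_2d(X);c,s=np.cos(p[2]),np.sin(p[2]);return np.c_[p[0]+c*X[:,0]-s*X[:,1],p[1]+s*X[:,0]+c*X[:,1],X[:,2]]
E
python3 - <<'E'
from h import *
t=snapshot("top");s=snapshot("side")
T=[((155,88),[.17,.07,.01]),((350,77),[.17,-.07,.01]),((368,424),[-.08,-.07,.01]),((166,433),[-.08,.07,.01]),((357,347),pol(.085,pi+.95,.126)),((292,517),pol(.15,pi+.14,.071)),((88,457),pol(.1525,pi-.85,.071)),((251,288),[0,0,.10])]
S=[((43,405),[.17,.07,.01]),((500,83),pol(.085,pi+.95,.126)),((683,262),pol(.15,pi+.14,.066)),((552,472),pol(.1525,pi-.85,.071))]
def f(p):
    a=proj(t,W(p,[x for _,x in T]))-(np.array([u for u,_ in T])/3.7+[205,125])
    b=proj(s,W(p,[x for _,x in S]))-(np.array([u for u,_ in S])/3.7+[170,215])
    return np.r_[a.ravel(),b.ravel()]
r=least_squares(f,[.6,.08,0],loss='soft_l1');p=r.x
print(p);print(f(p).reshape(-1,2).round(1))
for n,X in dict(peg=pol(.085,pi+.95,.11),grip=pol(.12,pi-.85,.06),tip=pol(.16,pi-.85,.06),fixend=pol(.16,pi+.14,.06)).items(): print(n,W(p,X).round(4))
# bystander centres
def ray(d,u,z):
    K=np.array([[d["fx"],0,d["cx"]],[0,d["fy"],d["cy"]],[0,0,1]]);q=cv2.undistortPoints(np.array([[u]],float),K,np.array(d["dist"]))[0,0]
    R=np.array(d["R"]);v=R.T@[*q,1];c=-R.T@np.array(d["t"]);return (c+v*(z-c[2])/v[2])
for n,u,z in [("weight",(342,199),.05),("jar",(220,173),.07),("plate",(184,272),.006),("sparedop",(317,173),.045),("tray",(115,246),.03),("spoon",(384,292),.01)]: print(n,ray(t,u,z).round(3))
q=Ro.from_quat(sense()["tool_rot"]);print(q.as_matrix().round(3))
E
```

```text
[0.6503758  0.04344712 0.03668009]
[[-0.6 -0.4]
 [ 0.4 -0.5]
 [ 0.6  0.6]
 [-0.   1.3]
 [ 0.9  0.8]
 [ 1.4  0.8]
 [-0.4  0.5]
 [-0.   0.2]
 [-1.9 -0.3]
 [-0.8  1.5]
 [ 0.1 -0.8]
 [-0.7  1.5]]
peg [[ 0.6035 -0.0275  0.11  ]]
grip [[0.5679 0.1306 0.06  ]]
tip [[0.5404 0.1597 0.06  ]]
fixend [[0.4929 0.0153 0.06  ]]
weight [ 0.668 -0.124  0.05 ]
jar [0.736 0.176 0.07 ]
plate [0.499 0.277 0.006]
sparedop [ 0.738 -0.063  0.045]
tray [0.565 0.446 0.03 ]
spoon [ 0.438 -0.224  0.01 ]
[[-0.001  0.387  0.922]
 [-0.001  0.922 -0.387]
 [-1.    -0.001 -0.   ]]
```

```bash
cat >> h.py <<'E'
P=np.array([0.6504,0.0434,0.0367])
def go(pos,yaw,s=None):
    s=s or sense(); R=Ro.from_quat(s["tool_rot"])
    y=np.array([np.cos(yaw),np.sin(yaw),0]);x=np.array([0,0,-1.]);T=Ro.from_matrix(np.c_[x,y,np.cross(x,y)])
    return (R.inv().apply(np.array(pos)-s["eef_pos"])*1e3).round(1),(R.inv()*T).as_rotvec().round(3)
def push(v,off,z=.145,r=.12):
    "TCP pos, yaw for pusher centre 'off' m outside middle line at handle value v"
    a=pi-.85+v+P[2]; n=np.array([np.sin(a),-np.cos(a)]) # outside (clockwise side)
    c=P[:2]+r*np.array([np.cos(a),np.sin(a)])+off*n
    return [*c,z],a-pi
E
python3 - <<'E'
from h import *
p,y=push(0,.040,.30);print(p,y,go(p,y))
E
```

```text
[np.float64(0.5970097986172963), np.float64(0.15807120997144114), 0.3] -0.8132999999999999 (array([   2.3, -272.8,  489.2]), array([1.986e+00, 1.000e-03, 1.000e-03]))
```

Emit:
move_arm(series=[[[0, 2, -273, 489, 1.986, 0, 0], [0, 2, -273, 489, 1.986, 0, 0], [0, 2, -273, 489, 1.986, 0, 0], [0, 2, -273, 489, 1.986, 0, 0], [0, 2, -273, 489, 1.986, 0, 0], [0, 2, -273, 489, 1.986, 0, 0], [0, 2, -273, 489, 1.986, 0, 0], [0, 2, -273, 489, 1.986, 0, 0]]], squeeze=30)

```text
clock: 0.92
eef_pos: [0.458, 0.3349, 0.3015]
tool_rot: [0.457, 0.54, -0.456, 0.54]
contact_force: [0.4, 1.0, -0.1]
gripper_width: 0.473
```

```bash
python3 - <<'E'
from h import *
p,y=push(0,.040,.30);print(go(p,y))
E
```

```text
(array([  1.5, 107.7, 197.5]), array([ 0.98, -0.  , -0.  ]))
```

Emit:
move_arm(series=[[[0, 1, 108, 197, 0.98, 0, 0], [0, 1, 108, 197, 0.98, 0, 0], [0, 1, 108, 197, 0.98, 0, 0], [0, 1, 108, 197, 0.98, 0, 0], [0, 1, 108, 197, 0.98, 0, 0], [0, 1, 108, 197, 0.98, 0, 0], [0, 1, 108, 197, 0.98, 0, 0], [0, 1, 108, 197, 0.98, 0, 0]]])

```text
clock: 1.58
eef_pos: [0.5982, 0.1597, 0.3001]
tool_rot: [-0.657, -0.261, 0.657, -0.261]
contact_force: [-0.1, 0.4, 0.6]
gripper_width: 0.005
```

```bash
python3 - <<'E'
from h import *
p,y=push(0,.040,.145);print(go(p,y))
s=sense();print(s["joint_pos"].round(2))
d=snapshot("wrist");cv2.imwrite("pics/w1.png",d["pixels"][:,:,::-1])
d=snapshot("side");cv2.imwrite("pics/s1.png",d["pixels"][:,:,::-1])
E
```

```text
(array([155.1,   0.4,   1.9]), array([-0.002,  0.   ,  0.   ]))
[0.08 0.18 1.64 0.   1.32 0.89]
```

View pics/w1.png

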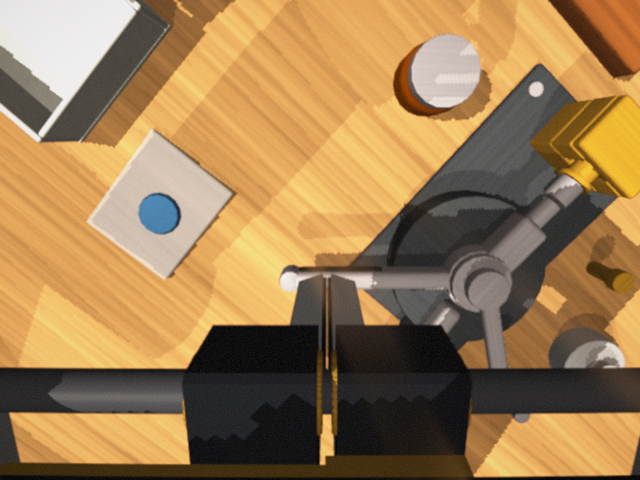

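View pics/s1.png

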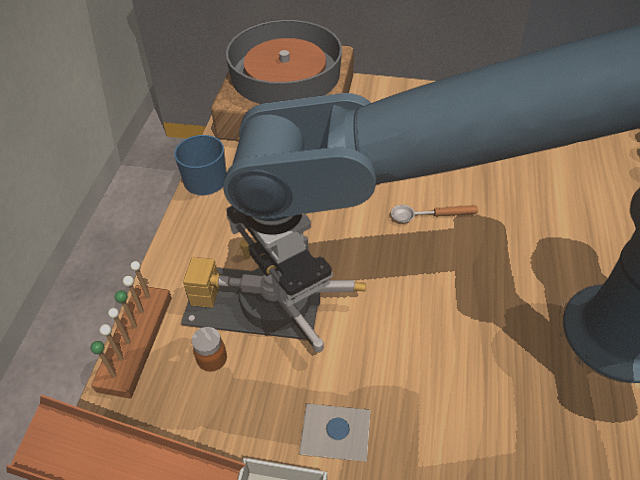

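The wrist view shows the swinging handle's rounded end at (290,278), the bar running right to the pivot at (482,283), and the shut fingers at (325,280). I'll check the landing spot by projection before descending.

```bash
python3 - <<'E'
from h import *
d=snapshot("wrist");e=sense()["eef_pos"]
print(proj(d,[[e[0],e[1],.203],[e[0],e[1],.05]]).round(0),'tip,below')
a=pi-.85
print(proj(d,W(P,[[0,0,.1],pol(.1525,a,.071),pol(.12,a,.071),pol(.06,a,.071),pol(.085,pi+.95,.126)])).round(0))
E
```

```text
[[327. 290.]
 [327. 222.]] tip,below
[[494. 294.]
 [288. 280.]
 [329. 280.]
 [405. 281.]
 [523. 416.]]
```

Projection and image agree, and the spot below is clear. Descending.

Emit:
move_arm(series=[[[0, 40, 0, 2, 0, 0, 0], [0, 80, 0, 2, 0, 0, 0], [0, 120, 0, 2, 0, 0, 0], [0, 145, 0, 2, 0, 0, 0], [0, 154, 0, 2, 0, 0, 0], [0, 154, 0, 2, 0, 0, 0]]])

```text
clock: 2.23
eef_pos: [0.5944, 0.1601, 0.1438]
tool_rot: [-0.654, -0.265, 0.658, -0.264]
contact_force: [-0.4, 0.2, -1.0]
gripper_width: 0.005
```

```bash
python3 - <<'E'
from h import *
s=sense();print(s["eef_pos"],s["contact_force"])
for v,o in [(0,.02),(0,.017),(.1,.017),(.2,.017),(.26,.017)]: print(v,*go(*push(v,o)))
E
```

```text
[0.59436218 0.16006421 0.14381521] [-0.37276364  0.24793414 -1.01855786]
0 [-1.1  3.1 19.5] [0.008 0.004 0.003]
0 [-1.1  3.1 22.5] [0.008 0.004 0.003]
0.1 [-1.   1.9 34.5] [-0.092  0.004  0.004]
0.2 [-1.   1.9 46.6] [-0.192  0.004  0.004]
0.26 [-1.   2.5 53.9] [-0.252  0.004  0.004]
```

Emit:
move_arm(series=[[[0, -1, 3, 6, 0, 0, 0], [0, -1, 3, 12, 0, 0, 0], [0, -1, 3, 17, 0, 0, 0], [0, -1, 3, 20, 0, 0, 0], [0, -1, 3, 22, 0, 0, 0], [0, -1, 3, 24, 0, 0, 0], [0, -1, 3, 26, -0.03, 0, 0], [0, -1, 3, 26, -0.03, 0, 0]]])

```text
clock: 2.9
eef_pos: [0.5806, 0.1409, 0.1485]
tool_rot: [0.655, 0.274, -0.65, 0.273]
contact_force: [4.7, 5.7, -2.5]
gripper_width: 0.002
```

```bash
cat > st.py <<'E'
from h import *
import sys
s=sense();R=Ro.from_quat(s["tool_rot"]);f=R.inv().apply(s["contact_force"])
# effective handle value if in contact: 
e=s["eef_pos"][:2]-P[:2];r=np.hypot(*e);o=.017
a=np.arctan2(e[1],e[0])+np.arcsin(o/r); v=(a-P[2]-pi+.85+pi)%(2*pi)-pi
print("F tool",f.round(1),"v",round(v,3),"r",round(r,3),"z",s["eef_pos"][2].round(4),"t",s["clock"])
for x in sys.argv[1:]: print(x,*go(*push(v+float(x),.017)))
E
python3 st.py 0.05 0.1 0.15 0.2
```

```text
F tool [ 2.5 -0.7 -7.3] v 0.007 r 0.12 z 0.1485 t 2.9
0.05 [ 3.5 -2.2  6. ] [-0.021 -0.007 -0.001]
0.1 [ 3.5 -2.8 12. ] [-0.071 -0.007 -0.002]
0.15 [ 3.4 -3.1 18.1] [-0.121 -0.007 -0.002]
0.2 [ 3.4 -3.  24.1] [-0.171 -0.007 -0.002]
```

Emit:
move_arm(series=[[[0, 1, -1, 2, -0.01, 0, 0], [0, 1, -1, 4, -0.02, 0, 0], [0, 1, -1, 4, -0.02, 0, 0]]])

```text
clock: 3.15
eef_pos: [0.5779, 0.139, 0.1485]
tool_rot: [0.653, 0.28, -0.646, 0.279]
contact_force: [4.9, 7.7, 0.3]
gripper_width: -0.001
```

```bash
python3 st.py 0.05 0.1 0.15 0.2
```

```text
F tool [-0.2 -1.8 -8.9] v 0.033 r 0.12 z 0.1485 t 3.15
0.05 [ 3.4 -2.1  6. ] [-0.028 -0.008 -0.003]
0.1 [ 3.4 -2.6 12. ] [-0.078 -0.008 -0.003]
0.15 [ 3.3 -2.8 18.1] [-0.128 -0.008 -0.003]
0.2 [ 3.3 -2.8 24.2] [-0.178 -0.008 -0.004]
```

```bash
python3 - <<'E'
from h import *
for n in ["wrist","side"]:
    d=snapshot(n)["pixels"][:,:,::-1]
    if n=="side": d=cv2.resize(d[170:380,150:400],None,fx=2.8,fy=2.8)
    cv2.imwrite(f"pics/{n[0]}2.png",d)
E
python3 st.py
```

```text
F tool [-1.  -0.9 -8.6] v 0.032 r 0.12 z 0.1485 t 3.25
```

View pics/w2.png

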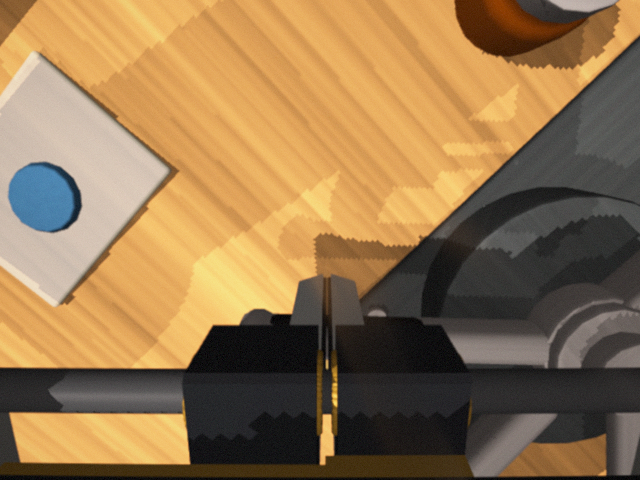

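View pics/s2.png

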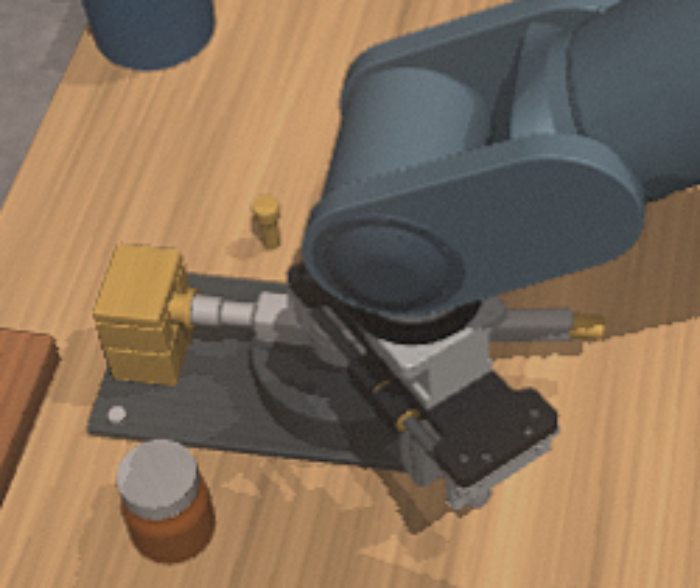

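The fingers are against the outer side of the handle, near (330,280) in the wrist view, with nothing else in contact. Continuing along the arc in small steps.

Emit:
move_arm(series=[[[0, 2, -1, 2, -0.012, 0, 0], [0, 2, -1, 4, -0.03, 0, 0], [0, 2, -1, 6, -0.05, 0, 0]]])

```text
clock: 3.5
eef_pos: [0.5738, 0.1357, 0.1475]
tool_rot: [0.646, 0.296, -0.639, 0.296]
contact_force: [3.9, 9.5, 6.3]
gripper_width: 0.003
```

```bash
python3 st.py 0.05 0.1 
```

```text
F tool [-6.2 -3.2 -9.8] v 0.078 r 0.12 z 0.1475 t 3.5
0.05 [ 2.5 -2.2  6. ] [-0.022 -0.01  -0.004]
0.1 [ 2.4 -2.7 12. ] [-0.072 -0.01  -0.004]
```

Emit:
move_arm(series=[[[0, -1, 0, 2, -0.012, 0, 0], [0, -1, 0, 4, -0.03, 0, 0], [0, -1, 0, 6, -0.05, 0, 0]]])

```text
clock: 3.75
eef_pos: [0.569, 0.1313, 0.1475]
tool_rot: [0.638, 0.312, -0.632, 0.311]
contact_force: [3.5, 9.7, 3.1]
gripper_width: 0.007
```

```bash
python3 st.py 0.05 0.1 
```

```text
F tool [-3.1 -3.1 -9.8] v 0.132 r 0.12 z 0.1475 t 3.75
0.05 [ 2.5 -2.3  6. ] [-0.026 -0.009 -0.002]
0.1 [ 2.4 -2.8 12. ] [-0.076 -0.009 -0.003]
```

Emit:
move_arm(series=[[[0, -1, -1, 2, -0.012, 0, 0], [0, -1, -1, 4, -0.03, 0, 0], [0, -1, -2, 6, -0.05, 0, 0], [0, -1, -2, 8, -0.066, 0, 0]]])

```text
clock: 4.08
eef_pos: [0.5625, 0.1254, 0.1478]
tool_rot: [0.627, 0.333, -0.621, 0.333]
contact_force: [7.0, 6.8, -2.6]
gripper_width: 0.008
```

```bash
python3 st.py 0.05 0.1 
```

```text
F tool [ 2.7  2.  -9.5] v 0.204 r 0.12 z 0.1478 t 4.0833
0.05 [ 2.7 -1.9  6. ] [-0.032 -0.007 -0.005]
0.1 [ 2.7 -2.4 12. ] [-0.082 -0.007 -0.005]
```

Emit:
move_arm(series=[[[0, 1, 0, 2, -0.016, 0, 0], [0, 1, 0, 4, -0.032, 0, 0], [0, 1, -1, 6, -0.05, 0, 0], [0, 1, -1, 8, -0.066, 0, 0]]])

```text
clock: 4.42
eef_pos: [0.5573, 0.1194, 0.1475]
tool_rot: [0.615, 0.353, -0.61, 0.353]
contact_force: [3.6, 5.8, 3.7]
gripper_width: 0.005
```

```bash
python3 st.py 0.05 0.1 
```

```text
F tool [-3.7  0.2 -6.8] v 0.271 r 0.12 z 0.1475 t 4.4167
0.05 [ 2.5 -1.8  6. ] [-0.033 -0.006 -0.004]
0.1 [ 2.4 -2.3 12. ] [-0.083 -0.006 -0.005]
```

Emit:
move_arm(series=[[[0, 0, 0, 1.5, -0.012, 0, 0], [0, 0, 0, 3, -0.025, 0, 0]]])

```text
clock: 4.58
eef_pos: [0.5554, 0.1168, 0.1474]
tool_rot: [0.61, 0.361, -0.606, 0.361]
contact_force: [1.7, 7.3, 4.2]
gripper_width: 0.003
```

```bash
python3 st.py 0.05
```

```text
F tool [-4.1 -2.  -7.2] v 0.298 r 0.12 z 0.1474 t 4.5833
0.05 [ 2.4 -2.   6. ] [-0.035 -0.005 -0.003]
```

Emit:
move_arm(series=[[[0, 0, -0.5, 1.5, -0.012, 0, 0], [0, 0, -0.5, 3, -0.025, 0, 0], [0, 0, -0.5, 4, -0.033, 0, 0]]])

```text
clock: 4.83
eef_pos: [0.5528, 0.1133, 0.1473]
tool_rot: [0.604, 0.371, -0.6, 0.371]
contact_force: [2.0, 5.7, 4.0]
gripper_width: 0.005
```

```bash
python3 st.py 0.05
```

```text
F tool [-3.9 -0.7 -6. ] v 0.334 r 0.12 z 0.1473 t 4.8333
0.05 [ 2.3 -2.   6. ] [-0.038 -0.004 -0.003]
```

Emit:
move_arm(series=[[[0, -0.5, -0.5, 1.5, -0.012, 0, 0], [0, -0.5, -0.5, 3, -0.025, 0, 0], [0, -0.5, -0.5, 4, -0.033, 0, 0]]])

```text
clock: 5.08
eef_pos: [0.55, 0.1091, 0.147]
tool_rot: [0.597, 0.381, -0.595, 0.381]
contact_force: [2.3, 3.1, 3.5]
gripper_width: 0.002
```

```bash
python3 st.py 0.05
```

```text
F tool [-3.5  0.8 -3.8] v 0.376 r 0.12 z 0.147 t 5.0833
0.05 [ 2.  -1.9  6. ] [-0.046 -0.002 -0.002]
```

Emit:
move_arm(series=[[[0, -0.5, -0.5, 1.5, -0.012, 0, 0], [0, -0.5, -0.5, 3, -0.025, 0, 0], [0, -0.5, -0.5, 4, -0.033, 0, 0]]])

```text
clock: 5.33
eef_pos: [0.5468, 0.1052, 0.1463]
tool_rot: [-0.589, -0.391, 0.59, -0.391]
contact_force: [1.5, 1.5, 1.9]
gripper_width: 0.006
```

```bash
python3 st.py 0.05
```

```text
F tool [-1.9  0.8 -2. ] v 0.417 r 0.121 z 0.1463 t 5.3333
0.05 [ 1.3 -1.2  6. ] [-0.054  0.001  0.001]
```

Emit:
move_arm(series=[[[0, 0, -0.5, 1.5, -0.012, 0, 0], [0, 0, -0.5, 3, -0.025, 0, 0], [0, 0, -0.5, 3, -0.033, 0, 0]]])

```text
clock: 5.58
eef_pos: [0.5447, 0.1025, 0.1459]
tool_rot: [-0.582, -0.401, 0.584, -0.4]
contact_force: [0.5, 0.9, -0.0]
gripper_width: 0.006
```

```bash
python3 st.py 0.05
python3 - <<'E'
from h import *
for n in ["wrist","side"]:
    d=snapshot(n)["pixels"][:,:,::-1]
    if n=="side": d=cv2.resize(d[170:380,150:400],None,fx=2.8,fy=2.8)
    cv2.imwrite(f"pics/{n[0]}3.png",d)
E
python3 st.py
```

```text
F tool [ 0.   0.2 -1. ] v 0.444 r 0.121 z 0.1459 t 5.5833
0.05 [ 0.9 -0.8  6. ] [-0.048  0.001  0.002]
F tool [ 0.2 -0.2  0.4] v 0.442 r 0.121 z 0.1459 t 5.6833
```

View pics/w3.png

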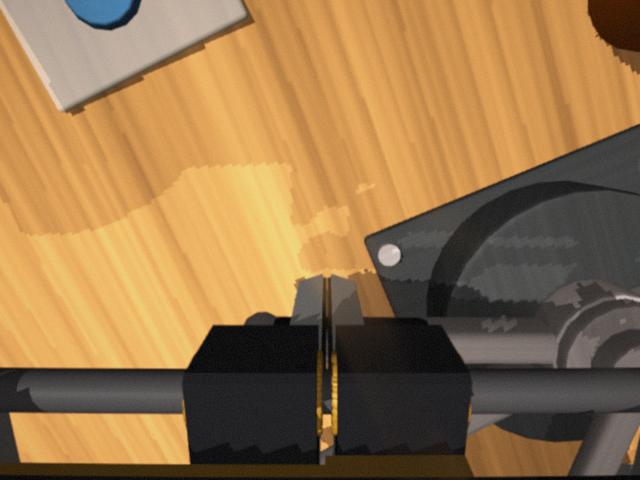

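View pics/s3.png

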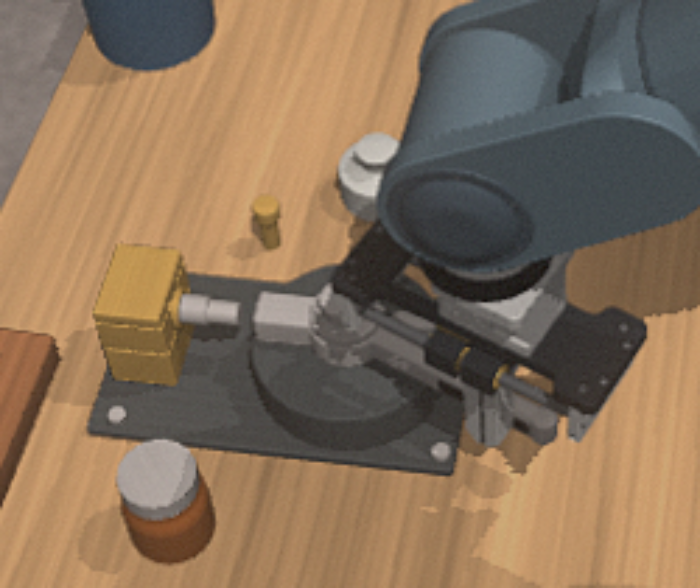

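Emit:
move_arm(series=[[[0, 0, 0, 1.5, -0.012, 0, 0], [0, 0, 0, 3, -0.025, 0, 0], [0, 0, 0, 3, -0.025, 0, 0]]])

```text
clock: 5.93
eef_pos: [0.5441, 0.0998, 0.1462]
tool_rot: [-0.578, -0.408, 0.578, -0.408]
contact_force: [-0.2, 0.3, 0.6]
gripper_width: 0.005
```

```bash
python3 st.py 0.05
```

```text
F tool [-0.6 -0.3 -0.2] v 0.467 r 0.12 z 0.1462 t 5.9333
0.05 [ 1.2 -1.6  6. ] [-0.046  0.001  0.   ]
```

Emit:
move_arm(series=[[[0, 0, -1, 1.5, -0.012, 0, 0], [0, 0, -1, 2.5, -0.025, 0, 0], [0, 0, -1, 2.5, -0.025, 0, 0]]])

```text
clock: 6.18
eef_pos: [0.5425, 0.0979, 0.1465]
tool_rot: [-0.573, -0.415, 0.573, -0.415]
contact_force: [-0.7, -0.1, 0.7]
gripper_width: 0.004
```

```bash
python3 st.py 0.05
```

```text
F tool [-0.7 -0.6  0.3] v 0.487 r 0.121 z 0.1465 t 6.1833
0.05 [ 1.5 -1.   6. ] [-0.041  0.     0.   ]
```

The force has vanished and the handle has run ahead of the fingers. I'll back off and look.

Emit:
move_arm(series=[[[0, 0, 0, -15, 0, 0, 0], [0, 0, 0, -35, 0, 0, 0], [0, -30, 0, -40, 0, 0, 0], [0, -70, 0, -40, 0, 0, 0], [0, -110, 0, -40, 0, 0, 0], [0, -130, 0, -40, 0, 0, 0], [0, -130, 0, -60, 0, 0, 0], [0, -130, 0, -60, 0, 0, 0]]])

```text
clock: 6.85
eef_pos: [0.5625, 0.1566, 0.2791]
tool_rot: [0.574, 0.414, -0.571, 0.416]
contact_force: [0.0, 0.0, -0.4]
gripper_width: 0.006
```

```bash
python3 - <<'E'
from h import *
for n in ["wrist","side","top"]:
    d=snapshot(n)["pixels"][:,:,::-1]
    if n=="side": d=cv2.resize(d[170:380,150:400],None,fx=2.8,fy=2.8,interpolation=cv2.INTER_CUBIC)
    if n=="top": d=cv2.resize(d[125:285,205:335],None,fx=3.7,fy=3.7,interpolation=cv2.INTER_CUBIC)
    cv2.imwrite(f"pics/{n[0]}4.png",d)
E
python3 st.py
```

```text
F tool [0.5 1.1 0.4] v 0.039 r 0.143 z 0.2753 t 7.0
```

View pics/w4.png

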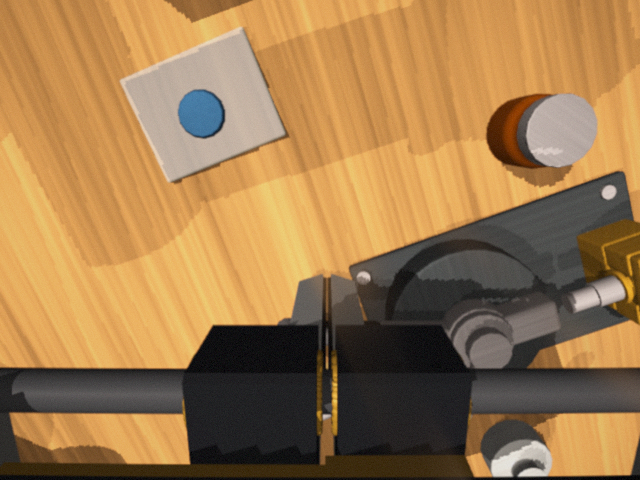

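View pics/s4.png

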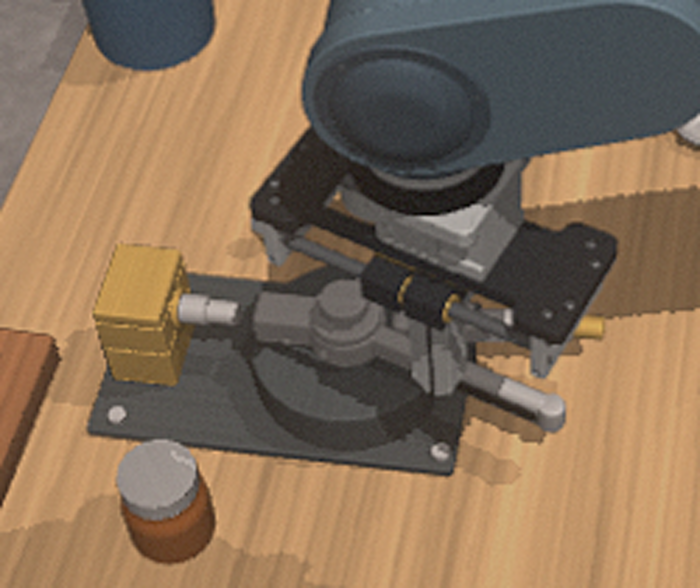

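View pics/t4.png

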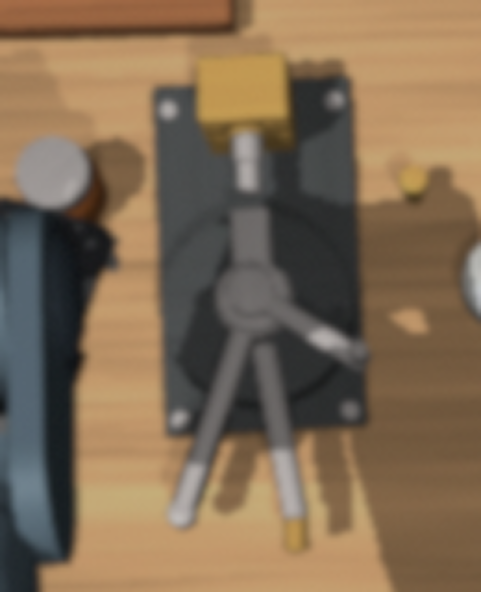

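```bash
python3 - <<'E'
from h import *
t=snapshot("top");best=[]
u=np.array([182,517])/3.7+[205,125]
for v in np.arange(.3,.8,.02): best.append((np.linalg.norm(proj(t,W(P,[pol(.1525,pi-.85+v,.071)]))[0]-u),v))
print(min(best))
s=snapshot("side");im=s["pixels"][:,:,::-1]
a=cv2.imread("pics/side0.png")
f=lambda x:cv2.resize(x[250:300,180:250],None,fx=7,fy=7,interpolation=cv2.INTER_CUBIC)
cv2.imwrite("pics/cmp.png",np.hstack([f(a),f(im)])[:600,:])
for o in (0,.003,.010): print(proj(s,W(P,[[.116,0,.062],[.116,.014,.062]])).round(1));break
t2=np.hstack([cv2.resize(x[138:185,255:290],None,fx=9,fy=9,interpolation=cv2.INTER_CUBIC) for x in (cv2.imread("pics/top0.png"),t["pixels"][:,:,::-1])])
cv2.imwrite("pics/cmpt.png",t2)
E
```

```text
(np.float64(0.5421276463396553), np.float64(0.48000000000000015))
[[212.6 280.8]
 [210.7 286.8]]
```

```bash
python3 - <<'E'
import cv2
a=cv2.imread("pics/cmp.png");cv2.imwrite("pics/cmpb.png",cv2.resize(a,(790,int(a.shape[0]*790/a.shape[1]))))
E
```

```text
(no output)
```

View pics/cmpb.png

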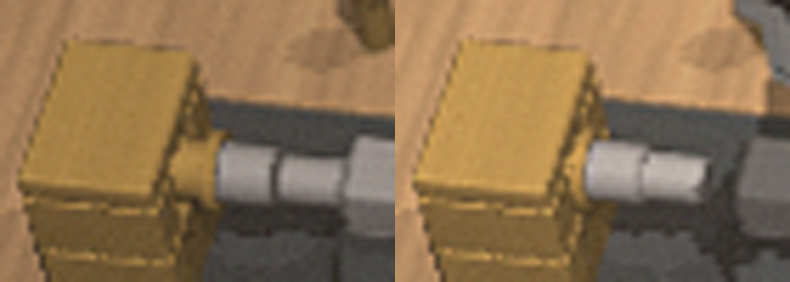

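View pics/cmpt.png

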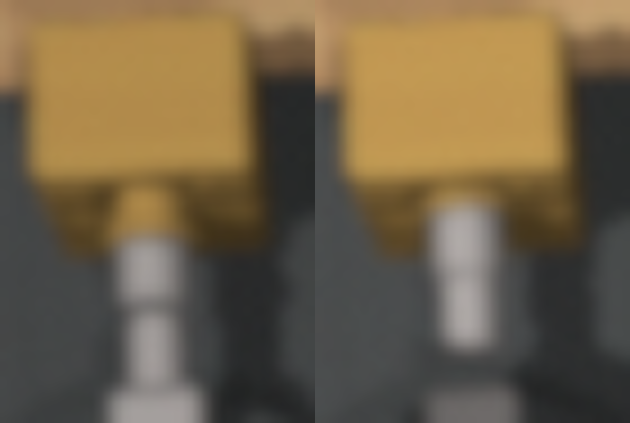

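The handle is locked at 0.48 rad: its tip is at (182,517) in the top crop and held after I let go. The brass flange has closed up against the block, having stood about 8 mm off before. Next is the release lever.

```bash
cat >> h.py <<'E'
def rel(v,off,z=.195,r=.085):
    a=pi+.95-v+P[2]; n=np.array([-np.sin(a),np.cos(a)]) # CCW side (outside)
    c=P[:2]+r*np.array([np.cos(a),np.sin(a)])+off*n
    return [*c,z],a-pi
E
cat > rs.py <<'E'
from h import *
import sys
s=sense();R=Ro.from_quat(s["tool_rot"]);f=R.inv().apply(s["contact_force"])
e=s["eef_pos"][:2]-P[:2];r=np.hypot(*e);o=.014
a=np.arctan2(e[1],e[0])-np.arcsin(o/r); v=(pi+.95+P[2]-a+pi)%(2*pi)-pi
print("F tool",f.round(1),"v",round(v,3),"r",round(r,3),"z",s["eef_pos"][2].round(4),"t",s["clock"])
for x in sys.argv[1:]: print(x,*go(*rel(v+float(x),o)))
E
python3 - <<'E'
from h import *
print(go(*rel(0,.04,.28)))
E
```

```text
(array([ -4.9, 136.3, 170.1]), array([-1.305, -0.   ,  0.003]))
```

Emit:
move_arm(series=[[[0, -5, 136, 170, -1.305, 0, 0], [0, -5, 136, 170, -1.305, 0, 0], [0, -5, 136, 170, -1.305, 0, 0], [0, -5, 136, 170, -1.305, 0, 0], [0, -5, 136, 170, -1.305, 0, 0], [0, -5, 136, 170, -1.305, 0, 0], [0, -5, 136, 170, -1.305, 0, 0], [0, -5, 136, 170, -1.305, 0, 0]]])

```text
clock: 7.77
eef_pos: [0.6371, -0.0511, 0.2803]
tool_rot: [0.309, 0.637, -0.309, 0.635]
contact_force: [-0.6, -0.1, 0.1]
gripper_width: 0.005
```

```bash
python3 - <<'E'
from h import *
print(go(*rel(0,.04,.28)),sense()["joint_pos"].round(2))
E
```

```text
(array([ 0.3,  0.8, -1.3]), array([-0.319, -0.002,  0.001])) [-0.26  0.24  1.61 -0.    1.3  -0.92]
```

Emit:
move_arm(series=[[[0, 0, 1, -1, -0.32, 0, 0], [0, 0, 1, -1, -0.32, 0, 0], [0, 0, 1, -1, -0.32, 0, 0], [0, 0, 1, -1, -0.32, 0, 0]]])

```text
clock: 8.1
eef_pos: [0.637, -0.048, 0.2804]
tool_rot: [0.204, 0.678, -0.204, 0.676]
contact_force: [-0.3, 0.9, 0.6]
gripper_width: 0.005
```

```bash
python3 - <<'E'
from h import *
d=snapshot("wrist");e=sense()["eef_pos"];cv2.imwrite("pics/w5.png",d["pixels"][:,:,::-1])
cv2.imwrite("pics/s5.png",cv2.resize(snapshot("side")["pixels"][170:380,150:400,::-1],None,fx=2.8,fy=2.8))
print(proj(d,[[e[0],e[1],e[2]-.097],[e[0],e[1],.1]]).round(0),'tip,below')
print(proj(d,W(P,[[0,0,.1],pol(.085,pi+.95,.126),pol(.085,pi+.95,.091),pol(.1525,pi-.37,.071)])).round(0))
print(go(*rel(0,.04,.195)))
E
```

```text
[[330. 296.]
 [329. 248.]] tip,below
[[461. 188.]
 [327. 194.]
 [327. 187.]
 [402. -55.]]
(array([85.7, -1.6,  0.9]), array([-0.005, -0.001,  0.001]))
```

View pics/w5.png

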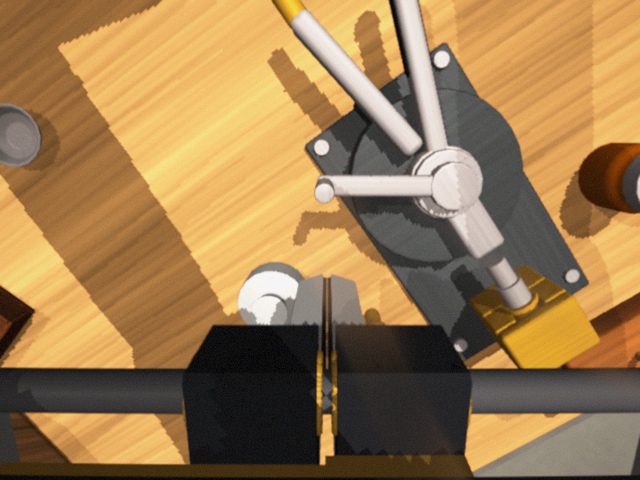

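View pics/s5.png

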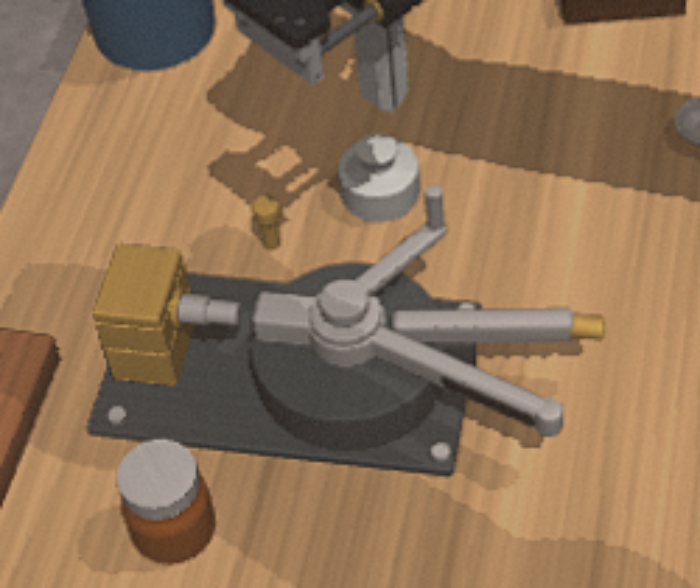

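The wrist view puts the peg at (325,188), where the projection put it. The side view shows the handle still locked. Descending beside the peg, on its outer side.

Emit:
move_arm(series=[[[0, 40, -1, 1, 0, 0, 0], [0, 75, -1, 1, 0, 0, 0], [0, 84, -1, 1, 0, 0, 0], [0, 84, -1, 1, 0, 0, 0]]])

```text
clock: 8.53
eef_pos: [0.6357, -0.0485, 0.1936]
tool_rot: [0.205, 0.68, -0.205, 0.674]
contact_force: [0.9, 0.6, -0.2]
gripper_width: 0.003
```

```bash
python3 rs.py; python3 - <<'E'
from h import *
for v in (0,.1,.2): print(v,*go(*rel(v,.014)))
E
```

```text
F tool [0.2 1.  0.4] v -0.275 r 0.093 z 0.1936 t 8.5333
0 [ -1.2  -0.3 -24.5] [-0.004 -0.007  0.003]
0.1 [ -1.2  -1.3 -33. ] [ 0.096 -0.007  0.003]
0.2 [ -1.1  -1.5 -41.6] [ 0.196 -0.007  0.003]
```

Emit:
move_arm(series=[[[0, -1, 0, -8, 0, 0, 0], [0, -1, 0, -15, 0, 0, 0], [0, -1, 0, -20, 0, 0, 0], [0, -1, 0, -24, 0.01, 0, 0], [0, -1, -1, -27, 0.04, 0, 0], [0, -1, -1, -30, 0.07, 0, 0]]])

```text
clock: 9.03
eef_pos: [0.6126, -0.0331, 0.2002]
tool_rot: [0.229, 0.668, -0.229, 0.67]
contact_force: [0.8, -1.2, 1.1]
gripper_width: 0.007
```

```bash
python3 rs.py 0.05 0.1 0.15
```

```text
F tool [-1.1 -0.4  1.3] v 0.04 r 0.085 z 0.2002 t 9.0333
0.05 [ 5.2 -1.6 -4.2] [ 0.016  0.003 -0.001]
0.1 [ 5.2 -2.1 -8.5] [ 0.066  0.003 -0.001]
0.15 [  5.2  -2.4 -12.8] [ 0.116  0.003 -0.001]
```

Emit:
move_arm(series=[[[0, 2, 0, -3, 0.03, 0, 0], [0, 3, -0.5, -6, 0.06, 0, 0], [0, 3, -1, -9, 0.1, 0, 0]]])

```text
clock: 9.28
eef_pos: [0.605, -0.0283, 0.197]
tool_rot: [0.262, 0.656, -0.262, 0.658]
contact_force: [1.1, -0.1, -0.4]
gripper_width: 0.005
```

```bash
python3 rs.py 0.05 0.1 0.15
```

```text
F tool [0.5 0.7 0.8] v 0.146 r 0.085 z 0.197 t 9.2833
0.05 [ 2.  -2.  -4.2] [ 0.021  0.003 -0.002]
0.1 [ 2.  -2.5 -8.5] [ 0.071  0.003 -0.002]
0.15 [  2.   -2.8 -12.8] [ 0.121  0.003 -0.002]
```

Emit:
move_arm(series=[[[0, 0, -1, -3, 0.03, 0, 0], [0, 0, -1, -6, 0.06, 0, 0]]])

```text
clock: 9.45
eef_pos: [0.5998, -0.0251, 0.197]
tool_rot: [0.281, 0.648, -0.281, 0.65]
contact_force: [-0.1, -2.3, 0.7]
gripper_width: 0.007
```

```bash
python3 rs.py 0.05 0.1
```

```text
F tool [-0.7 -1.6  1.6] v 0.217 r 0.085 z 0.197 t 9.45
0.05 [ 2.  -1.7 -4.2] [ 0.033  0.003 -0.001]
0.1 [ 2.  -2.1 -8.5] [ 0.083  0.003 -0.001]
```

Emit:
move_arm(series=[[[0, 0, -1, -3, 0.04, 0, 0], [0, 0, -1, -6, 0.075, 0, 0]]])

```text
clock: 9.62
eef_pos: [0.595, -0.0215, 0.1971]
tool_rot: [0.306, 0.636, -0.306, 0.639]
contact_force: [1.4, -4.8, -0.7]
gripper_width: 0.003
```

```bash
python3 rs.py 0.05 0.1
```

```text
F tool [ 0.7 -1.9  4.6] v 0.287 r 0.085 z 0.1971 t 9.6167
0.05 [ 2.  -1.5 -4.2] [ 0.028  0.003 -0.001]
0.1 [ 2.  -2.  -8.5] [ 0.078  0.003 -0.002]
```

The force has risen to 4.6 N, so this is the stiff section.

Emit:
move_arm(series=[[[0, 0, -1, -3, 0.03, 0, 0], [0, 0, -1, -5, 0.06, 0, 0]]])

```text
clock: 9.78
eef_pos: [0.5912, -0.0183, 0.1971]
tool_rot: [0.325, 0.627, -0.324, 0.63]
contact_force: [0.3, -2.0, 1.0]
gripper_width: 0.006
```

```bash
python3 rs.py 0.05 0.1
```

```text
F tool [-1.  -0.9  1.8] v 0.345 r 0.085 z 0.1971 t 9.7833
0.05 [ 2.1 -1.4 -4.2] [ 0.026  0.003 -0.002]
0.1 [ 2.1 -1.9 -8.5] [ 0.076  0.003 -0.002]
```

```bash
python3 - <<'E'
from h import *
cv2.imwrite("pics/s6.png",cv2.resize(snapshot("side")["pixels"][170:380,150:400,::-1],None,fx=2.8,fy=2.8))
E
python3 rs.py
```

```text
F tool [-1.2  0.   1.2] v 0.35 r 0.085 z 0.197 t 9.8333
```

View pics/s6.png

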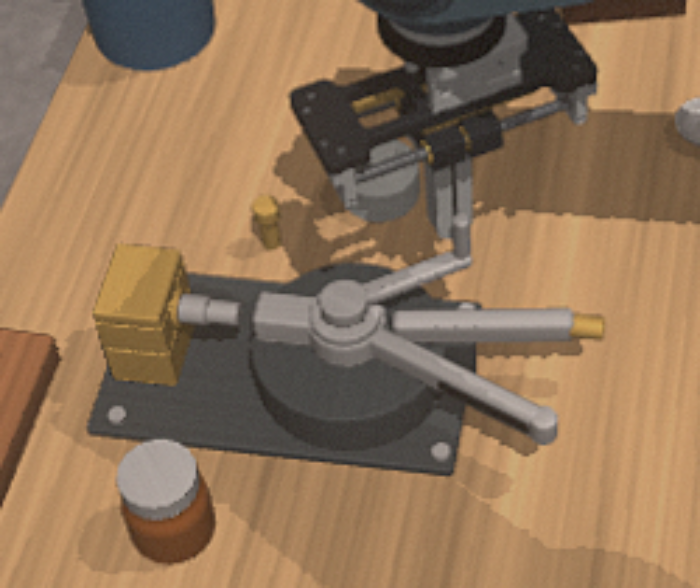

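The handle tip has begun to move, from (548,413) to (543,425). I'll hold briefly and look again.

Emit:
move_arm(series=[[[0, 0, 0, 0, 0, 0, 0], [0, 0, 0, 0, 0, 0, 0], [0, 0, 0, 0, 0, 0, 0]]])

```text
clock: 10.08
eef_pos: [0.5911, -0.0182, 0.1962]
tool_rot: [0.324, 0.628, -0.324, 0.629]
contact_force: [0.9, -1.4, 1.1]
gripper_width: 0.004
```

```bash
python3 rs.py 0.05; python3 - <<'E'
from h import *
cv2.imwrite("pics/s7.png",cv2.resize(snapshot("side")["pixels"][170:380,150:400,::-1],None,fx=2.8,fy=2.8))
E
```

```text
F tool [-1.1 -0.1  1.6] v 0.347 r 0.086 z 0.1962 t 10.0833
0.05 [ 1.2 -1.3 -4.2] [ 0.03   0.001 -0.001]
```

View pics/s7.png

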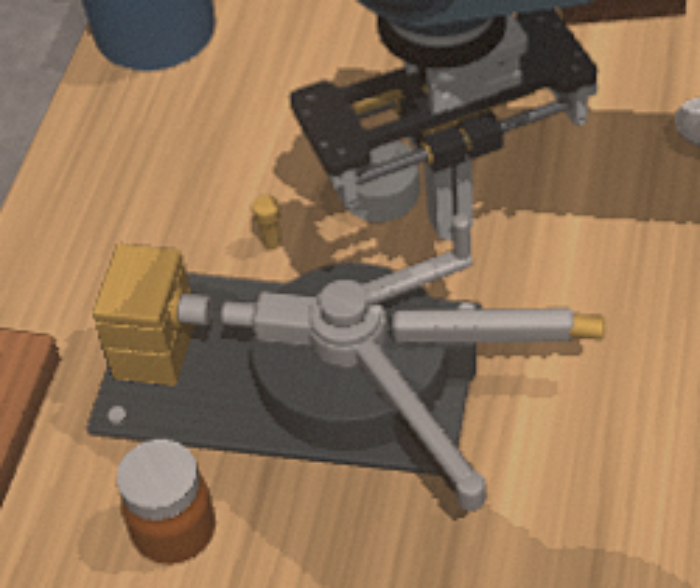

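The pliers sprang open (tip at (473,488)), the ram retracted, and the dop stayed home. Now the lever goes back, with the fingers retracing the arc.

```bash
python3 - <<'E'
from h import *
for v,o in [(.2,.014),(0.05,.014),(0,.05)]: print(v,*go(*rel(v,o,.196)))
E
```

```text
0.2 [ 0.   2.6 12.3] [-0.167  0.001 -0.001]
0.05 [ 0.   7.7 24.1] [-0.317  0.001 -0.001]
0 [ 0.1 22.7 61.5] [-0.367  0.001 -0.001]
```

Emit:
move_arm(series=[[[0, 0, 0, 5, -0.05, 0, 0], [0, 0, 2, 11, -0.1, 0, 0], [0, 0, 5, 19, -0.2, 0, 0], [0, 0, 9, 28, -0.3, 0, 0], [0, 0, 15, 42, -0.35, 0, 0], [0, 0, 22, 60, -0.36, 0, 0], [0, -20, 22, 62, -0.36, 0, 0], [0, -60, 22, 62, -0.36, 0, 0]]])

```text
clock: 10.8
eef_pos: [0.6423, -0.0557, 0.2494]
tool_rot: [0.206, 0.681, -0.206, 0.672]
contact_force: [-0.1, -0.2, 0.1]
gripper_width: 0.004
```

Emit:
move_arm(series=[[[0, -40, 0, 20, 0, 0, 0], [0, -80, 0, 50, 0, 0, 0], [0, -100, 0, 80, 0, 0, 0], [0, -100, 0, 100, 0, 0, 0], [0, -100, 0, 100, 0, 0, 0], [0, -100, 0, 100, 0, 0, 0]]])

```text
clock: 11.3
eef_pos: [0.7278, -0.1119, 0.3545]
tool_rot: [0.207, 0.677, -0.206, 0.676]
contact_force: [-0.6, 0.7, -0.7]
gripper_width: 0.004
```

```bash
python3 - <<'E'
from h import *
s=sense();print(s["eef_pos"],s["contact_force"],s["clock"])
cv2.imwrite("pics/s8.png",snapshot("side")["pixels"][:,:,::-1])
cv2.imwrite("pics/t8.png",cv2.resize(snapshot("top")["pixels"][125:285,205:335,::-1],None,fx=3.7,fy=3.7))
E
```

```text
[ 0.72783983 -0.11194664  0.35454533] [-0.62024904  0.69292747 -0.72335361] 11.3
```

View pics/s8.png

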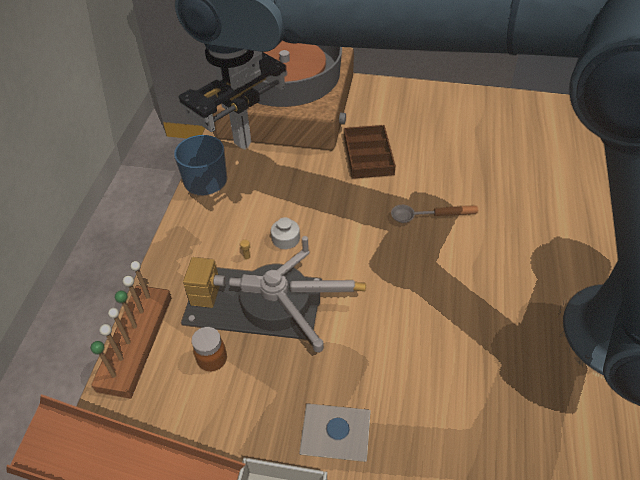

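View pics/t8.png

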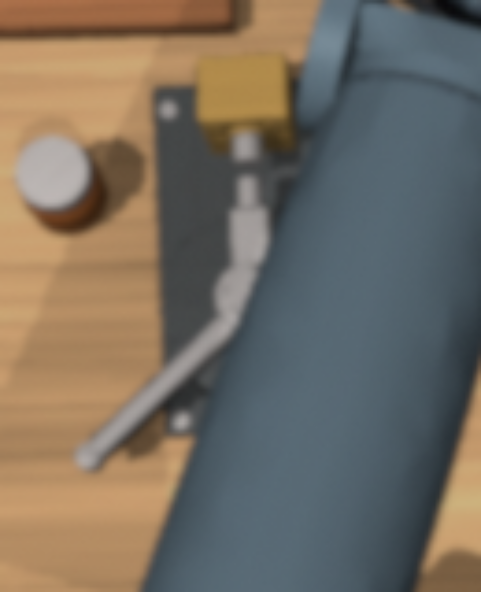

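The side view shows the peg back at (305,243), the swinging handle wide open with its tip at (318,345), and the dop home. The bystanders in view match the first picture. Handing in.

```bash
python3 -c "
from plant import job_done
print(job_done())"
```

```text
the job is handed in; nothing more can be done
None
```

The job is done and handed in at about 11.4 s: the pliers locked shut, held on their own, and then sprang open when I pulled the release lever.

- **Closing:** I pushed the handle in small steps from outside with the shut fingers. The most I read was about 9.8 N along the push, or roughly 12 N counting all directions. The force had vanished by about 0.44 rad and the handle snapped ahead of the fingers. With the arm backed off, the pictures showed it staying at about 0.48 rad.
- **Dop:** The brass flange closed up against the jig block and stayed there after the ram went back. I judged this by eye from the pictures and did not measure the depth.
- **Release:** I pushed the peg. It was easy at first, then read 4.6 N, and the pliers let go at about 0.35 rad. I followed the lever back and lifted clear.
- **Last checks:** The last side picture shows the lever at rest, the handle wide open and the bystanders in view where they were. The arm was touching nothing, with a force reading of about 1 N, which is just noise. In the last top picture the arm hid the lever and part of the press, so the lever check rests on the side view alone.
- **Oddity:** While I was pushing the handle there was an extra 3–6 N of vertical force. I think it was friction on the grips, and it faded as the handle went over centre.

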